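# Set up a well plate for reading from below

## Task

Set up the well plate so that a colleague can read its wells from underneath. First lean the mirror under the stand's edge, shiny side up and outward: one short edge standing on the foot plate against the black ledge, the other short edge resting against the face of the stand, the mirror square to the stand and midway across it; let go of it. Then take the carrier plate by its handle and slide it out over the mirror until the black line across it is level with the stand's edge. It would tip if let go, so finish while still holding it by the handle, flat on the stand and still, with the well plate seated in it and everything else left where it was.

Things in the scene. Friction and masses are not known exactly. Their poses are not given: they have to be found in the camera images.
- stand: Grey metal stand, fixed. Origin on the worktop below the middle of its upper outboard edge. Its -y points outboard (within 0.2 rad of the robot's right), +y back along it, z up. Flat top 132 mm wide (x), 200 mm long (y 0 to 0.200), 110 mm high; on it two black strips 5 mm high leave a channel 110 mm wide along y for the carrier. Foot plate 126 mm wide, 4 mm thick, runs outboard to y = -0.118.
- stand_edge (a point): Middle of the stand's upper outboard edge, at height 110 mm, straight above the stand's origin; the edge runs along the stand's x; axes as the stand's. Below it an upright flat face, 126 mm wide, closes the stand at y = 0 down to the foot plate: the mirror leans on it.
- ledge (a point): Foot of the black ledge, mid length, on its side facing the stand: at stand (0, -0.102, 0.004). A fixed bar 110 mm long (stand x), 15 mm wide, 9 mm high above the foot plate; 102 mm of bare foot plate lie between it and the upright face. With its lower edge against the ledge and its upper edge on the face, the mirror stands 40 degrees from the horizontal.
- mirror: Loose mirror slab 66 x 124 x 10 mm, about 0.15 kg: mirror face in a dark steel backing. Origin at the centre of the backing's underside; x along the 66 mm width, y along the length, z out of the shiny face. Starts flat on the worktop, shiny side up, right of the stand; grip it across the 66 mm. Leaned as asked, its origin is at stand (0, -0.048, 0.044), its top edge 15 mm or more below the carrier.
- carrier: Aluminium plate 105 x 232 x 8 mm (x, y, z), about 0.34 kg, loose in the channel. Origin at the centre of its underside, axes as the stand's, outboard end at y = -0.116. Its outboard 146 mm are an open frame with 5 mm lips holding the well plate; the solid rear bears the handle. Starts with the outboard end 10 mm past to 30 mm behind the edge. Past about 125 mm overhang it tips unless held.
- line (a point): Middle of the black line across the top of the carrier, 150 mm from its outboard end; to be brought level with the stand's edge (150 mm of overhang). It starts 140 to 180 mm behind the edge.
- handle (a point): Grip point of the carrier: centre of the black bar of its bridge handle. The bar is 12 mm wide (x), 62 mm long (y, along the slide), 14 mm high, on two posts; this point is 35 mm above the carrier's top face, 153 mm above the worktop, 41 mm behind the line.
- well_plate: Loose clear 24-well plate, 86 x 128 x 17 mm, 0.06 kg, seated in the carrier's frame, origin at the centre of its underside, at carrier (0, -0.043, 0.008). It rides along with the carrier.
- timer: Bystander: white bench timer, 70 x 64 x 16 mm, lying behind the mirror, origin at its underside.
- waste_jar: Bystander: jar with blue screw cap, 70 mm across, 90 mm high, behind the mirror, origin at its underside.
- tape_roll: Bystander: roll of tape lying flat, 100 mm across, 25 mm high, left front, origin at its underside.
- marker: Bystander: marker pen lying, 135 mm long, 16 mm high, right front, origin at its underside.
- slide_box: Bystander: small carton, 62 x 85 x 34 mm, behind the stand by the monitor's foot, origin at its underside.

How it is judged (in metres and radians):
On the way:
1. the mirror leans on the stand, foot at the ledge, let go, with the carrier still back (angle between mirror's own z axis and vertical between 0.61 and 0.86 rad and y of mirror in the frame of stand between -0.06 and -0.034 m and x of mirror in the frame of stand between -0.02 and 0.02 m and angle between the x axis of mirror and the x axis of stand, either way round below 0.14 rad and contact force between mirror and the fingers below 0.1 N and contact force between mirror and stand above 0.3 N and linear speed of mirror below 0.02 m/s and y of line in the frame of stand above 0.1 m), for 0.3 s.
At the end, for the whole second after the job is handed in: Fingers on the carrier's handle (over 1 N); line within 5 mm of the edge; carrier flat (2.3 degrees), seated, still, off the mirror; well plate in its seat; mirror untouched, leaning at 35 to 49 degrees, within about 12 mm along, 20 mm across and 8 degrees of its nominal place (angle between mirror's own z axis and vertical between 0.61 and 0.86 rad and y of mirror in the frame of stand between -0.06 and -0.034 m and x of mirror in the frame of stand between -0.02 and 0.02 m and angle between the x axis of mirror and the x axis of stand, either way round below 0.14 rad and contact force between mirror and the fingers below 0.1 N and contact force between mirror and stand above 0.3 N and linear speed of mirror below 0.02 m/s and y of line in the frame of stand between -0.005 and 0.005 m and z of line in the frame of stand between 0.114 and 0.122 m and angle between carrier's own z axis and vertical below 0.04 rad and angle between the y axis of carrier and the y axis of stand, either way round below 0.08 rad and linear speed of carrier below 0.01 m/s and contact force between carrier and the fingers above 1 N and contact force between carrier and mirror below 0.05 N and horizontal distance between handle and the grasp point below 0.04 m and z of well_plate in the frame of carrier between 0.004 and 0.013 m and distance between well_plate and carrier below 0.055 m); the arm keeps its last pose, push and grip.
It fails at once if a bystander is moved more than 3 cm (distance of any of slide_box, timer, waste_jar, tape_roll, marker from where it was at the start of the episode above 0.03 m).
It fails at once if the carrier tips over the edge (more than 10 degrees) (angle between carrier's own z axis and vertical above 0.17 rad).
It fails at once if the well plate leaves its seat in the carrier (distance between well_plate and carrier above 0.06 m).
It also fails if it takes over 61 s, if anything falls off the work surface, if the arm or the gripper's body presses on something with over 40 N, if the wrist force passes 120 N, or if a joint passes its speed limit or range.

## Robot

A 7-joint arm with a two-finger parallel gripper is mounted at the origin on a cart in front of the work surface, level with it; the furniture and walls round the work are solid. World frame = base frame: x ahead of the robot, y to its left, z up, the work surface at z = 0. Lengths are in mm, angles in rad, forces in N, time in s.
With the tool pointing down it reaches from about 400 to 875 mm from the base axis. Payload 4.4 kg.
Tool frame: the origin (TCP) lies at the very end of the fingers, on their centre line; the grasp point (between the pads) lies 19 mm behind it; y points along the fingers, x is the direction in which the jaws open and shut, and the axes are right-handed (so a half turn about y gives the same grasp; the last joint's range is limited). The gripper opens to 85 mm and grips with 20 to 120 N. Pads are 22 mm wide; open, the fingers measure 114 mm over their backs; the gripper's body (76 mm by 85 mm) begins 54 mm behind the grasp point. The pads swing forward as they close: fully open they stand 13 mm farther back than shut.
Start: joints at [1.11, 0.628, 0.038, 1.517, -0.027, 0.996, -0.02], TCP at [250.033, -600.001, 231.313] pointing down, gripper open.
Joint ranges: [-3.06, 3.06], [-0.37, 2.12], [-1.25, 1.32], [0.18, 2.47], [-1.1, 4.24], [0.23, 1.98], [-2.94, 2.94]. Speed limits (rad/s): [2.57, 2.57, 3.14, 3.14, 3.14, 3.14, 3.14].

## Interface

Orientations are given as [roll, pitch, yaw] about the fixed x, y, z axes, in that order (R = Rz(yaw) Ry(pitch) Rx(roll)).
In Python, from cell import readout, eyes, finish_job gives the robot as it stands. The module is installed in compiled form; this text tells all that it offers.
- The arm moves only by the tool apply_moves, never from a script. Its argument "commands" is a list that holds one entry, the list of rows, each a list of 6 numbers: the shift along the tool's x, y, z in units of 0.04 m (1.0 is 0.04 m), then the turn, a rotation vector about the tool's x, y, z in units of 5 degrees (1.0 is 5 degrees). A call has 1 to 8 rows; each row shifts and turns the pose as measured when the row begins, along the tool's axes as they then stand; what a row does not reach is not made up. A row lasts 1/12 s, in which the tool goes at most 41.7 mm and 7.16 degrees, less where a joint would pass 70% of its speed; a pose out of reach is approached as far as the arm can. A call with a number of a shift or a turn outside -1 to 1 is refused whole. A call with a gripper value outside its range is refused whole. "claw" is the finger opening in mm, from 0 to 85.4, set as the call begins (left out, the last holds). The fingers move at their own pace and stop on an object; the grip force is fixed at half the most. Time passes only in rows, so rows that do not move let the fingers close. It gives the time, the measured TCP pose, the force and the opening at its end, in the units of the state.
- readout.read_state(): the state, without advancing time (a new reading comes with each control period).
- eyes.get_image(name): name is "side" or "top"; returns a dict with "image" (400x640x3 uint8, red, green, blue), "mtx" (3x3 intrinsics, pixels), "rvec" (rotation vector, rad) and "tvec" (3), from world to camera coordinates, as OpenCV has them. Camera axes: x right, y down, z forward; pixel columns grow to the right and rows downward; lengths in mm; the calibration is good to about 2 mm. A picture is of the moment at which its call begins. There is no depth.
- finish_job(): hands the job in, once; it reports no verdict.
The state is a dict: "clock": time; "qpos": joint angles; "qd": joint speeds; "tau": joint torques, N m; "eef_pos": TCP position; "tool_rot": TCP orientation; "force": force on the tool from outside, world axes, zero at the start; "torque": the same for the moment, N m; "width": finger opening in mm.
Only numpy, scipy, OpenCV 4.12 (cv2) and the standard library are available. Lean on these libraries where they do the work, as an engineer would, in place of code of your own. Each camera call takes 0.05 s, during which the arm holds its last target. There are 200 camera calls.

## Working session

There is one attempt and no reset: what is moved stays moved. The work goes in short steps, Python scripts to look and compute and a tool call to move; the robot and the scene stay as the last step left them, time stands still between calls to the robot, and variables do not carry over. Pictures are saved under pics/ and viewed, about 8 in all and at most 12, crops included, and the job is handed in when it is done.

Besides the shell and the picture viewer there is one more tool, called after ">>>" as name(argument=value, ...), one argument or row to a line, values as JSON. apply_moves: Moves the arm, as the interface text tells. Shifts and turns lie within -1 to 1; 1 stands for 0.04 m of shift or 5 degrees of turn. Its arguments: {"type":"object","properties":{"commands":{"type":"array"},"claw":{"type":"number"}},"required":["commands"]}

```bash
mkdir -p pics; cat > h.py <<'E'
import numpy as np, cv2
from cell import readout, eyes, finish_job
from scipy.spatial.transform import Rotation as R
def cam(n):
    d=eyes.get_image(n); return d
def ray(d,uv):
    uv=np.array(uv,float).reshape(-1,1,2)
    Rm=cv2.Rodrigues(np.array(d['rvec'],float))[0]; t=np.array(d['tvec'],float).ravel()
    p=cv2.undistortPoints(uv,np.array(d['mtx'],float),None).reshape(-1,2)
    dr=np.c_[p,np.ones(len(p))]@Rm
    return -Rm.T@t, dr
def onz(d,uv,z):
    c,dr=ray(d,uv); z=np.broadcast_to(z,len(dr)); return c+dr*((z-c[2])/dr[:,2])[:,None]
def proj(d,P):
    return cv2.projectPoints(np.array(P,float).reshape(-1,3),np.array(d['rvec'],float),np.array(d['tvec'],float),np.array(d['mtx'],float),None)[0].reshape(-1,2)
def save(d,name): cv2.imwrite('pics/'+name,cv2.cvtColor(d['image'],cv2.COLOR_RGB2BGR))
E
python3 - <<'E'
from h import *
s=readout.read_state();print(s)
print(R.from_euler('xyz',s['tool_rot']).as_matrix().round(3))
for n in('top','side'):
    d=cam(n);save(d,n+'0.png');print(n,ray(d,[[320,200]]))
E
```

```text
{'clock': 0.0, 'qpos': array([ 1.11020467,  0.62932963,  0.03842796,  1.51836485, -0.02700862,
        0.99632601, -0.02002192]), 'qd': array([-0.00083814,  0.00115279,  0.0001103 , -0.00034677,  0.00163523,
        0.00220684,  0.00065507]), 'tau': array([-6.18084050e-04, -5.63410306e+01,  1.22592453e+00, -1.93448013e+01,
        1.08004760e-02,  1.04398438e-02, -4.11979784e-06]), 'eef_pos': array([ 249.79392959, -599.40140893,  230.40054579]), 'tool_rot': array([-1.57080544,  0.00191039, -1.17601989]), 'force': array([-0.20630346, -0.29695667,  0.47457209]), 'torque': array([0.04965789, 0.03108955, 0.01371404]), 'width': 85.50346737109032}
[[ 0.385 -0.001  0.923]
 [-0.923  0.002  0.385]
 [-0.002 -1.    -0.   ]]
top (array([ 371.0450132 ,  -64.84835408, 1516.5770097 ]), array([[ 0.06749898,  0.01126612, -0.99782111]]))
side (array([  273.56071246, -1352.47558574,   964.39282962]), array([[ 0.15717198,  0.82586653, -0.54222688]]))
```

View pics/top0.png

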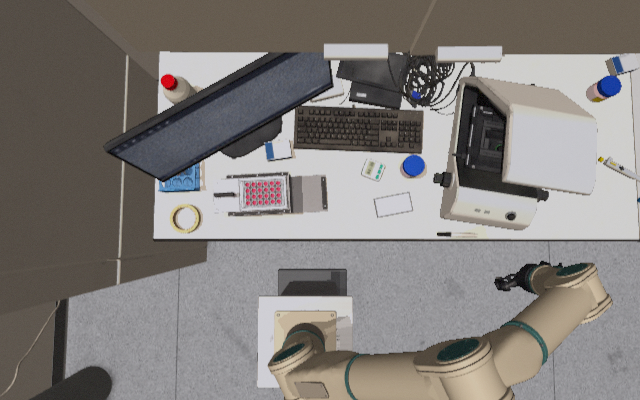

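View pics/side0.png

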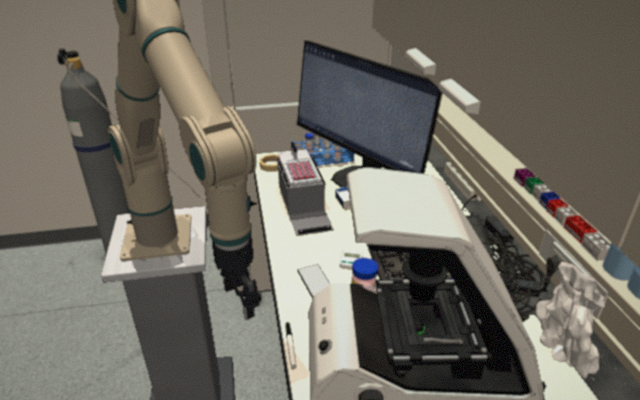

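Top view: stand at about (250,194) with its foot plate to (327,194), mirror at (393,205), timer (374,169), jar (413,166), marker (460,235). I'll enlarge crops for precise picking.

```bash
python3 - <<'E'
import cv2
a=cv2.imread('pics/top0.png')[150:235,205:425]; a=cv2.resize(a,None,fx=3.6,fy=3.6,interpolation=cv2.INTER_CUBIC)
b=cv2.imread('pics/side0.png')[135:305,250:390]; b=cv2.resize(b,None,fx=3.5,fy=3.5,interpolation=cv2.INTER_CUBIC)
cv2.imwrite('pics/topc.png',a);cv2.imwrite('pics/sidec.png',b)
E
```

```text
(no output)
```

View pics/topc.png

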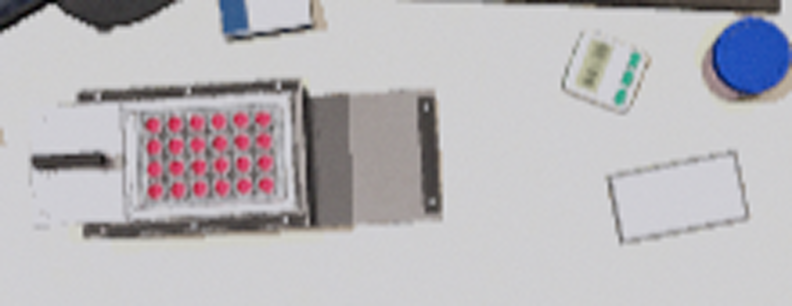

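View pics/sidec.png

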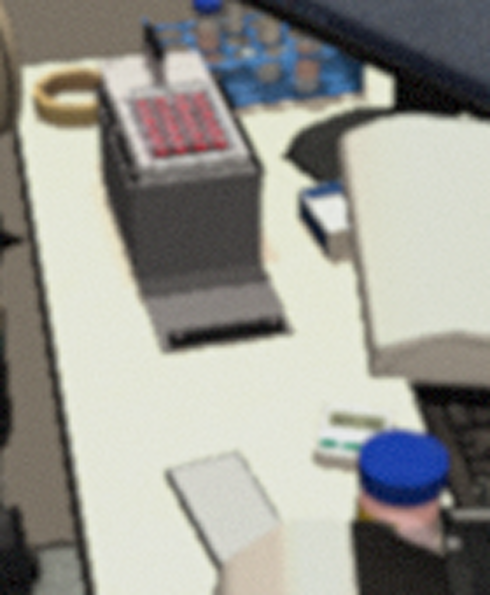

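```bash
python3 - <<'E'
from h import *
from scipy.optimize import least_squares
d=cam('top')
f=lambda p:np.array(p,float)/3.6+[205,150]
def fit(M,uv,x0):
    M=np.array(M,float)
    T=lambda q:np.c_[M[:,:2]@np.array([[np.cos(q[2]),-np.sin(q[2])],[np.sin(q[2]),np.cos(q[2])]]).T+q[:2],M[:,2]]
    r=least_squares(lambda q:(proj(d,T(q))-f(uv)).ravel(),x0); print(r.x.round(3),(r.fun*3.6).round(1).reshape(-1,2).tolist()); return r.x
st=fit([[66,0,115],[-66,0,115],[66,200,115],[-66,200,115],[63,-118,4],[-63,-118,4],[55,-102,13],[-55,-102,13]],
 [(301,80),(310,222),(78,95),(83,237),(434,90),(442,218),(418,97),(428,213)],[400,0,0])
mi=fit([[33,62,10],[33,-62,10],[-33,-62,10],[-33,62,10]],[(608,176),(736,152),(749,217),(621,243)],[400,-300,0])
h=onz(d,f([(32,160),(106,160),(69,160)]),160);print(h)
c,s=np.cos(st[2]),np.sin(st[2]);print('handle in stand',(h[:,:2]-st[:2])@np.array([[c,-s],[s,c]]))
print('timer',onz(d,f([(565,85),(590,30),(650,50),(625,112)]),16).round(),'jar',onz(d,f([(752,57)]),90).round())
e=cv2.imread('pics/side0.png')
E
```

```text
[4.90851e+02 4.61690e+01 6.40000e-02] [[1.0, -2.6], [0.4, 4.2], [-1.9, -3.6], [-0.2, 3.5], [1.0, -1.9], [1.3, 1.8], [0.7, -0.7], [-2.1, -1.0]]
[ 4.57388e+02 -2.98129e+02  1.92000e-01] [[-0.6, -0.9], [-0.4, -1.6], [0.8, 1.8], [0.2, 0.6]]
[[479.28920857 276.373103   160.        ]
 [479.41047253 213.26270082 160.        ]
 [479.34983898 244.81871979 160.        ]]
handle in stand [[  3.29177319 230.47039262]
 [ -0.65273232 167.48326343]
 [  1.31957155 198.97764431]]
timer [[ 563. -191.   16.]
 [ 616. -215.   16.]
 [ 597. -272.   16.]
 [ 537. -247.   16.]] jar [[ 579. -353.   90.]]
```

```bash
cat >> h.py <<'E'
def tool(yaw,tilt=0.):   # tool x along yaw, tilted about that x (deg) with the mirror
    B=R.from_euler('z',yaw)*R.from_euler('x',tilt,degrees=True)
    return B*R.from_matrix(np.array([[1,0,0],[0,0,1],[0,-1,0]]).T.T)
def plan(wps,vmax=36,wmax=4.8):
    s=readout.read_state(); p=np.array(s['eef_pos']); r=R.from_euler('xyz',s['tool_rot'])
    print('t',round(s['clock'],2),'pos',p.round(1),'F',np.round(s['force'],1),'w',round(s['width'],1),'q',np.round(s['qpos'],2))
    for P,Q in wps:
        P=np.array(P,float); dv=(r.inv()*Q).as_rotvec()
        n=int(max(1,np.ceil(max(np.linalg.norm(P-p)/vmax,np.degrees(np.linalg.norm(dv))/wmax))))
        for k in range(n):
            sh=r.inv().apply((P-p)/n)/40; tu=np.degrees(dv/n)/5
            print([round(float(v),2)+0.0 for v in np.r_[sh,tu]])
            r=r*R.from_rotvec(dv/n)
        p=P; r=Q; print('--')
E
python3 - <<'E'
from h import *
Q=tool(.192); print(Q.as_matrix().round(2))
plan([((340,-330,200),tool(-.4)),((457,-298,120),Q)])
E
```

```text
[[ 0.98  0.   -0.19]
 [ 0.19  0.    0.98]
 [ 0.   -1.    0.  ]]
t 0.15 pos [ 249.8 -599.6  230.6] F [ 0.6 -0.2 -0.1] w 85.1 q [ 1.11  0.63  0.04  1.52 -0.03  1.   -0.02]
[-0.54, 0.08, 0.47, 0.0, -0.89, 0.0]
[-0.5, 0.08, 0.51, 0.0, -0.89, 0.0]
[-0.46, 0.08, 0.54, 0.0, -0.89, 0.0]
[-0.41, 0.08, 0.58, 0.0, -0.89, 0.0]
[-0.37, 0.08, 0.61, 0.0, -0.89, 0.0]
[-0.32, 0.08, 0.64, 0.0, -0.89, 0.0]
[-0.27, 0.08, 0.66, 0.0, -0.89, 0.0]
[-0.22, 0.08, 0.68, 0.0, -0.89, 0.0]
[-0.16, 0.08, 0.69, 0.0, -0.89, 0.0]
[-0.11, 0.08, 0.7, 0.0, -0.89, 0.0]
--
[0.3, 0.25, 0.23, 0.0, -0.85, 0.0]
[0.31, 0.25, 0.21, 0.0, -0.85, 0.0]
[0.33, 0.25, 0.19, 0.0, -0.85, 0.0]
[0.34, 0.25, 0.16, 0.0, -0.85, 0.0]
[0.35, 0.25, 0.14, 0.0, -0.85, 0.0]
[0.36, 0.25, 0.11, 0.0, -0.85, 0.0]
[0.37, 0.25, 0.08, 0.0, -0.85, 0.0]
[0.37, 0.25, 0.06, 0.0, -0.85, 0.0]
--
```

>>> apply_moves(
  commands=[
    [[-0.54,0.05,0.47,0,-0.89,0],[-0.5,0.05,0.51,0,-0.89,0],[-0.46,0.05,0.54,0,-0.89,0],[-0.41,0.05,0.58,0,-0.89,0],[-0.37,0.05,0.61,0,-0.89,0],[-0.32,0.05,0.64,0,-0.89,0],[-0.27,0.05,0.66,0,-0.89,0],[-0.22,0.05,0.68,0,-0.89,0]],
  ],
  claw=85,
)

```text
clock: 0.82
eef_pos: [317.3, -380.2, 210.7]
tool_rot: [-1.576, 0.003, -0.538]
force: [-0.0, 0.4, -0.3]
width: 85.3
```

```bash
python3 - <<'E'
from h import *
plan([((457,-298,120),tool(.192))])
E
```

```text
t 0.82 pos [ 317.3 -380.2  210.7] F [-0.   0.4 -0.3] w 85.3 q [ 0.92  0.44 -0.14  1.96  0.1   0.75  0.18]
[0.22, 0.25, 0.4, 0.01, -0.93, -0.01]
[0.25, 0.25, 0.38, 0.01, -0.93, -0.01]
[0.28, 0.25, 0.36, 0.01, -0.93, -0.01]
[0.31, 0.25, 0.33, 0.01, -0.93, -0.01]
[0.33, 0.25, 0.31, 0.01, -0.93, -0.01]
[0.35, 0.25, 0.28, 0.01, -0.93, -0.01]
[0.38, 0.25, 0.25, 0.01, -0.93, -0.01]
[0.39, 0.25, 0.22, 0.01, -0.93, -0.01]
[0.41, 0.25, 0.18, 0.01, -0.93, -0.01]
--
```

Tracking is good.

>>> apply_moves(
  commands=[
    [[0.25,0.25,0.42,0,-1,0],[0.28,0.25,0.4,0,-1,0],[0.31,0.25,0.37,0,-1,0],[0.34,0.25,0.34,0,-1,0],[0.37,0.25,0.31,0,-1,0],[0.4,0.25,0.27,0,-1,0],[0.42,0.25,0.22,0,-1,0],[0.45,0.25,0.2,0,-1,0]],
  ],
)

```text
clock: 1.48
eef_pos: [454.9, -295.1, 128.0]
tool_rot: [-1.572, 0.007, 0.197]
force: [-0.9, -0.5, -0.2]
width: 85.1
```

```bash
python3 - <<'E'
from h import *
plan([((457,-298,60),tool(.192)),((457,-298,-4.5),tool(.192))])
d=cam('top')
# corrected close look
a=d['image'][150:250,340:440]; cv2.imwrite('pics/t1.png',cv2.cvtColor(cv2.resize(a,None,fx=5,fy=5,interpolation=cv2.INTER_CUBIC),cv2.COLOR_RGB2BGR))
E
```

```text
t 1.48 pos [ 454.9 -295.1  128. ] F [-0.9 -0.5 -0.2] w 85.1 q [ 0.72  0.63 -0.3   1.91  0.31  0.65  0.42]
[0.02, 0.85, -0.04, 0.01, 0.03, -0.04]
[0.02, 0.85, -0.04, 0.01, 0.03, -0.04]
--
[0.0, 0.81, 0.0, 0.0, 0.0, 0.0]
[0.0, 0.81, 0.0, 0.0, 0.0, 0.0]
--
```

>>> apply_moves(
  commands=[
    [[0.02,0.8,-0.03,0,0,-0.04],[0.02,0.8,-0.03,0,0,-0.04],[0,0.7,0,0,0,0],[0,0.5,0,0,0,0],[0,0.3,0,0,0,0],[0,0.15,0,0,0,0],[0,0,0,0,0,0]],
  ],
)

```text
clock: 2.12
eef_pos: [465.4, -291.1, -10.1]
tool_rot: [-1.569, -0.008, 0.21]
force: [0.9, -0.0, 0.4]
width: 85.0
```

```bash
python3 - <<'E'
from h import *
plan([((457,-298,-4.5),tool(.192))])
E
```

```text
t 2.12 pos [ 465.4 -291.1  -10.1] F [ 0.9 -0.   0.4] w 85.0 q [ 0.64  0.86 -0.19  1.95  0.4   0.36  0.34]
[-0.24, -0.14, -0.12, -0.02, 0.21, 0.09]
--
```

>>> apply_moves(
  commands=[
    [[-0.24,-0.14,-0.12,0,0.21,0.09],[0,0,0,0,0,0]],
  ],
)

```text
clock: 2.28
eef_pos: [456.2, -298.4, -3.8]
tool_rot: [-1.569, 0.002, 0.19]
force: [-0.4, -0.8, -0.2]
width: 85.4
```

```bash
python3 - <<'E'
from h import *
plan([((457,-298,-4.5),tool(.192))])
E
```

```text
t 2.28 pos [ 456.2 -298.4   -3.8] F [-0.4 -0.8 -0.2] w 85.4 q [ 0.65  0.85 -0.19  1.95  0.4   0.37  0.34]
[0.02, 0.02, 0.01, -0.03, -0.02, -0.02]
--
```

>>> apply_moves(
  commands=[
    [[0,0,0,0,0,0],[0,0,0,0,0,0],[0,0,0,0,0,0],[0,0,0,0,0,0],[0,0,0,0,0,0],[0,0,0,0,0,0],[0,0,0,0,0,0],[0,0,0,0,0,0]],
  ],
  claw=55,
)

```text
clock: 2.95
eef_pos: [458.1, -301.1, 1.5]
tool_rot: [-1.574, -0.005, 0.187]
force: [-0.1, -0.1, -1.2]
width: 63.4
```

>>> apply_moves(
  commands=[
    [[0,-0.3,0,0,0,0],[0,-0.6,0,0,0,0],[0,-0.8,0,0,0,0],[0,-0.8,0,0,0,0],[0,-0.3,0,0,0,0],[0,0,0,0,0,0]],
  ],
)

```text
clock: 3.45
eef_pos: [455.9, -299.1, 119.1]
tool_rot: [-1.57, 0.0, 0.189]
force: [0.2, 0.0, -2.2]
width: 63.5
```

```bash
python3 - <<'E'
from h import *
s=readout.read_state();print(s['eef_pos'],s['tool_rot'],s['width'],s['force'])
d=cam('side');e=cam('top')
k=dict(fx=3,fy=3,interpolation=cv2.INTER_CUBIC)
a=cv2.resize(d['image'][180:330,240:373],None,**k);b=cv2.resize(e['image'][150:300,330:460],None,**k)
save({'image':np.hstack([a,b])},'g1.png')
E
```

```text
[ 455.9415148  -299.05593682  119.06019057] [-1.57036870e+00  3.90378248e-05  1.89121422e-01] 63.5034083968109 [ 0.19047845  0.03451834 -2.16746114]
```

View pics/g1.png

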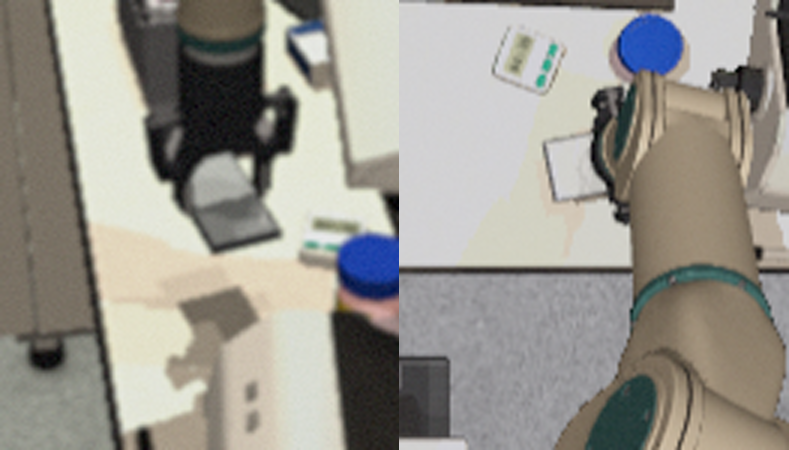

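```bash
python3 - <<'E'
from h import *
s=readout.read_state();p=s['eef_pos'];r=R.from_euler('xyz',s['tool_rot'])
d=cam('side');e=cam('top')
# mirror pts in tool coords: x, y(depth; under = u), z along length
for u in(-4,0,4):
  P=lambda x,l,t:p+r.apply([x,u-t,l])
  print(u,'side out end under/top',proj(d,[P(-33,-62,0),P(33,-62,0),P(-33,-62,10),P(33,-62,10)]).round(1).tolist(),'top in',proj(e,[P(33,62,10),P(-33,62,10)]).round(1).tolist())
E
```

```text
-4 side out end under/top [[309.7, 264.8], [333.2, 258.9], [309.6, 261.8], [333.3, 256.0]] top in [[378.1, 196.6], [382.3, 217.3]]
0 side out end under/top [[309.7, 266.0], [333.2, 260.1], [309.6, 263.0], [333.3, 257.1]] top in [[378.0, 196.7], [382.1, 217.3]]
4 side out end under/top [[309.7, 267.2], [333.2, 261.3], [309.6, 264.2], [333.3, 258.3]] top in [[377.8, 196.8], [381.9, 217.4]]
```

```bash
cat >> h.py <<'E'
ST=np.array([490.85,46.17]); SY=.064; 
def S(x,y,z): return np.r_[ST+np.array([[np.cos(SY),-np.sin(SY)],[np.sin(SY),np.cos(SY)]])@[x,y],z]
def mp(x,y,z,t,u=-2,yaw=SY):
    Q=tool(yaw,t); return S(x,y,z)-Q.apply([0,u,0]),Q
E
python3 - <<'E'
from h import *
plan([mp(0,-180,150,25),mp(0,-130,110,43)])
E
```

```text
t 3.65 pos [ 453.7 -298.   114.9] F [-0.5  0.4 -1.2] w 63.3 q [ 0.73  0.66 -0.3   1.91  0.32  0.63  0.41]
[0.33, -0.14, 0.64, 0.82, 0.23, -0.06]
[0.32, -0.09, 0.65, 0.82, 0.23, -0.06]
[0.3, -0.04, 0.66, 0.82, 0.23, -0.06]
[0.29, 0.01, 0.67, 0.82, 0.23, -0.06]
[0.27, 0.06, 0.68, 0.82, 0.23, -0.06]
[0.26, 0.11, 0.67, 0.82, 0.23, -0.06]
--
[0.0, 0.36, 0.18, 0.9, 0.0, 0.0]
[0.0, 0.37, 0.15, 0.9, 0.0, 0.0]
[0.0, 0.38, 0.12, 0.9, 0.0, 0.0]
[0.0, 0.39, 0.09, 0.9, 0.0, 0.0]
--
```

>>> apply_moves(
  commands=[
    [[0.33,-0.2,0.5,0.82,0.23,-0.06],[0.32,-0.1,0.6,0.82,0.23,-0.06],[0.3,-0.05,0.6,0.82,0.23,-0.06],[0.29,0,0.6,0.82,0.23,-0.06],[0.27,0.05,0.6,0.82,0.23,-0.06],[0.25,0.1,0.5,0.82,0.23,-0.06]],
  ],
)

```text
clock: 4.15
eef_pos: [499.8, -149.2, 142.4]
tool_rot: [-1.113, 0.019, 0.061]
force: [-0.0, 0.5, -2.1]
width: 63.1
```

```bash
python3 - <<'E'
from h import *
plan([mp(0,-130,110,43)])
E
```

```text
t 4.15 pos [ 499.8 -149.2  142.4] F [-0.   0.5 -2.1] w 63.1 q [ 0.82  0.77 -0.55  1.77 -0.05  0.9   0.45]
[0.03, 0.37, 0.28, 0.84, -0.04, -0.04]
[0.02, 0.39, 0.25, 0.84, -0.04, -0.04]
[0.02, 0.41, 0.22, 0.84, -0.04, -0.04]
[0.02, 0.43, 0.19, 0.84, -0.04, -0.04]
--
```

>>> apply_moves(
  commands=[
    [[0.03,0.37,0.28,0.84,-0.04,-0.04],[0.02,0.39,0.25,0.84,-0.04,-0.04],[0.02,0.38,0.2,0.84,-0.04,-0.04],[0.02,0.3,0.15,0.84,-0.04,-0.04],[0,0,0,0,0,0]],
  ],
)

```text
clock: 4.57
eef_pos: [498.7, -82.6, 104.9]
tool_rot: [-0.799, 0.005, 0.065]
force: [-0.1, -0.3, -2.4]
width: 63.6
```

```bash
python3 - <<'E'
from h import *
plan([mp(0,-130,110,43),mp(0,-62,80,43),mp(0,-47,55,43)])
d=cam('side');e=cam('top')
k=dict(fx=3,fy=3,interpolation=cv2.INTER_CUBIC)
a=cv2.resize(d['image'][150:300,230:363],None,**k);b=cv2.resize(e['image'][150:300,260:393],None,**k)
save({'image':np.hstack([a,b])},'g2.png')
E
```

```text
t 4.57 pos [498.7 -82.6 104.9] F [-0.1 -0.3 -2.4] w 63.6 q [ 0.91  0.98 -0.67  1.76 -0.17  0.91  0.58]
[0.01, -0.06, 0.07, -0.25, -0.03, -0.05]
--
[0.0, 0.57, 0.24, 0.0, 0.0, 0.0]
[0.0, 0.57, 0.24, 0.0, 0.0, 0.0]
[0.0, 0.57, 0.24, 0.0, 0.0, 0.0]
--
[0.0, 0.71, -0.15, 0.0, 0.0, 0.0]
--
```

View pics/g2.png

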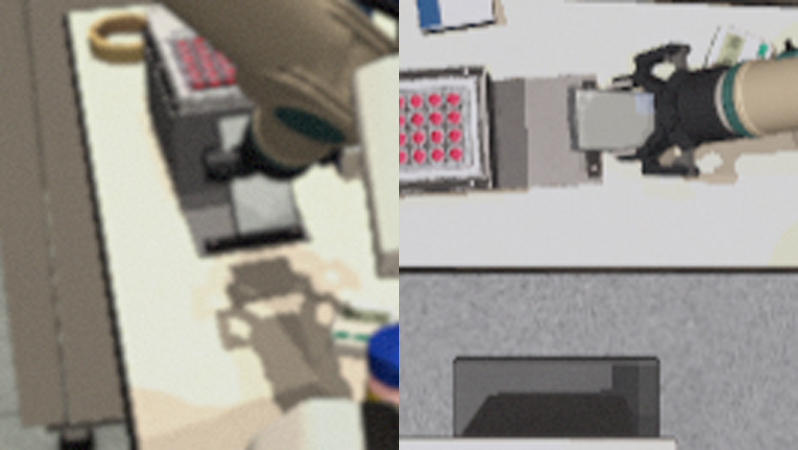

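>>> apply_moves(
  commands=[
    [[0.01,0.4,0.3,-0.25,-0.03,-0.05],[0,0.45,0.24,0,0,0],[0,0.45,0.2,0,0,0],[0,0.2,0.05,0,0,0],[0,0,0,0,0,0]],
  ],
)

```text
clock: 5.08
eef_pos: [500.0, -20.7, 86.0]
tool_rot: [-0.843, -0.01, 0.063]
force: [-1.0, -0.4, -1.4]
width: 63.6
```

```bash
python3 - <<'E'
from h import *
plan([mp(0,-62,80,43),mp(0,-48,55,43),mp(0,-47,46,43)])
E
```

```text
t 5.08 pos [500.  -20.7  86. ] F [-1.  -0.4 -1.4] w 63.6 q [ 0.83  0.97 -0.68  1.87 -0.19  0.73  0.54]
[-0.12, 0.25, 0.0, 0.26, 0.07, 0.09]
--
[0.0, 0.7, -0.17, 0.0, 0.0, 0.0]
--
[0.0, 0.18, -0.14, 0.0, 0.0, 0.0]
--
```

>>> apply_moves(
  commands=[
    [[-0.12,0.25,0,0.26,0.07,0.09],[0,0.4,-0.1,0,0,0],[0,0.25,-0.07,0,0,0],[0,0,0,0,0,0]],
  ],
)

```text
clock: 5.42
eef_pos: [496.4, -4.7, 54.0]
tool_rot: [-0.826, -0.004, 0.062]
force: [0.1, -0.3, -1.6]
width: 63.3
```

```bash
python3 - <<'E'
from h import *
plan([mp(0,-48,55,43),mp(0,-47,46,43)])
E
```

```text
t 5.42 pos [496.4  -4.7  54. ] F [ 0.1 -0.3 -1.6] w 63.3 q [ 0.81  1.03 -0.68  1.89 -0.19  0.66  0.55]
[-0.06, 0.08, 0.07, 0.07, 0.01, 0.05]
--
[0.0, 0.18, -0.14, 0.0, 0.0, 0.0]
--
```

>>> apply_moves(
  commands=[
    [[-0.06,0.1,0,0.05,0,0.04],[0,0.1,-0.07,0,0,0],[0,0.05,-0.05,0,0,0],[0,0,0,0,0,0]],
  ],
)

```text
clock: 5.75
eef_pos: [494.3, -1.5, 44.0]
tool_rot: [-0.818, -0.001, 0.062]
force: [-0.5, -1.0, 1.1]
width: 63.4
```

```bash
python3 - <<'E'
from h import *
plan([mp(0,-47,46,43)])
d=cam('side');e=cam('top')
k=dict(fx=3,fy=3,interpolation=cv2.INTER_CUBIC)
a=cv2.resize(d['image'][150:300,230:363],None,**k);b=cv2.resize(e['image'][150:300,260:393],None,**k)
save({'image':np.hstack([a,b])},'g3.png')
E
```

```text
t 5.75 pos [494.3  -1.5  44. ] F [-0.5 -1.   1.1] w 63.4 q [ 0.81  1.05 -0.67  1.89 -0.19  0.65  0.56]
[-0.01, 0.03, 0.05, -0.03, -0.01, 0.02]
--
```

View pics/g3.png

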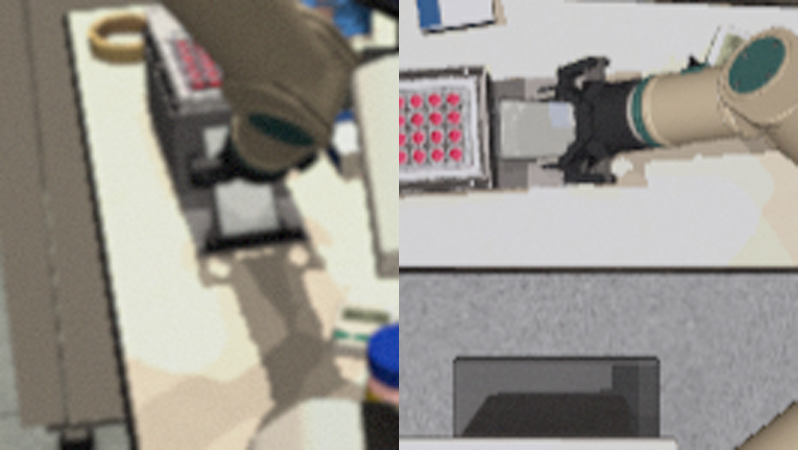

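>>> apply_moves(
  commands=[
    [[0,0.03,0.06,0,0,0],[0,0,0,0,0,0]],
  ],
)

```text
clock: 6.02
eef_pos: [494.6, -0.2, 44.9]
tool_rot: [-0.82, -0.002, 0.061]
force: [-0.4, 1.1, 0.6]
width: 63.5
```

>>> apply_moves(
  commands=[
    [[0,0,0,0,0,0],[0,0,0,0,0,0],[0,0,0,0,0,0],[0,0,0,0,0,0]],
  ],
  claw=85,
)

```text
clock: 6.35
eef_pos: [495.0, -0.8, 44.9]
tool_rot: [-0.822, -0.003, 0.06]
force: [-0.3, 0.1, 0.1]
width: 84.7
```

>>> apply_moves(
  commands=[
    [[0,-0.2,0,0,0,0],[0,-0.4,0,0,0,0],[0,-0.6,0,0,0,0],[0,-0.7,0,0,0,0],[0,-0.7,0,0,0,0],[0,-0.7,0,0,0,0],[0,0,0,0,0,0]],
  ],
)

```text
clock: 6.93
eef_pos: [499.3, -95.0, 146.9]
tool_rot: [-0.82, 0.0, 0.063]
force: [1.3, -0.7, -0.1]
width: 85.0
```

```bash
python3 - <<'E'
from h import *
Q=tool(SY)
plan([(S(0,-60,260),tool(SY,15)),(S(1,199,260),Q)])
d=cam('side');e=cam('top')
k=dict(fx=3,fy=3,interpolation=cv2.INTER_CUBIC)
a=cv2.resize(d['image'][150:300,230:363],None,**k);b=cv2.resize(e['image'][150:300,260:393],None,**k)
save({'image':np.hstack([a,b])},'g4.png')
M=lambda x,l,t,y=-48,z=44,a=np.radians(40):S(x,y+l*np.cos(a)-t*np.sin(a),z+l*np.sin(a)+t*np.cos(a))
P=[M(33,62,10),M(-33,62,10),M(-33,-62,10),M(33,-62,10)]
print('pred side crop',((proj(d,P)-[230,150])*3).round().tolist(),'top crop',((proj(e,P)-[260,150])*3+[399,0]).round().tolist())
E
```

```text
t 6.93 pos [499.3 -95.  146.9] F [ 1.3 -0.7 -0.1] w 85.0 q [ 0.93  0.91 -0.68  1.74 -0.18  0.98  0.56]
[0.0, -0.11, 0.57, -0.93, 0.0, 0.0]
[0.0, -0.16, 0.56, -0.93, 0.0, 0.0]
[0.0, -0.2, 0.54, -0.93, 0.0, 0.0]
[0.0, -0.25, 0.53, -0.93, 0.0, 0.0]
[0.0, -0.29, 0.5, -0.93, 0.0, 0.0]
[0.0, -0.33, 0.48, -0.93, 0.0, 0.0]
--
[0.0, 0.21, 0.78, -0.37, 0.0, 0.0]
[0.0, 0.18, 0.79, -0.37, 0.0, 0.0]
[0.0, 0.16, 0.79, -0.37, 0.0, 0.0]
[0.0, 0.13, 0.8, -0.37, 0.0, 0.0]
[0.0, 0.11, 0.8, -0.37, 0.0, 0.0]
[0.0, 0.08, 0.81, -0.37, 0.0, 0.0]
[0.0, 0.05, 0.81, -0.37, 0.0, 0.0]
[0.0, 0.03, 0.81, -0.37, 0.0, 0.0]
--
pred side crop [[257.0, 119.0], [199.0, 127.0], [219.0, 236.0], [279.0, 227.0]] top crop [[496.0, 97.0], [499.0, 158.0], [588.0, 157.0], [584.0, 100.0]]
```

View pics/g4.png

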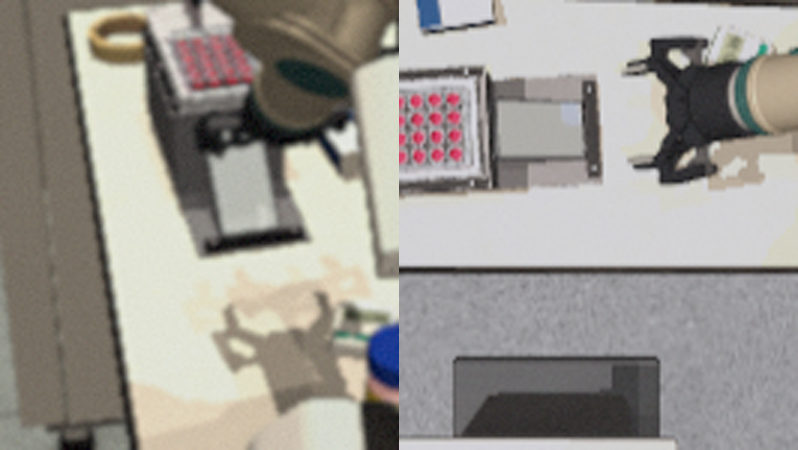

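>>> apply_moves(
  commands=[
    [[0,-0.2,0.4,-0.93,0,0],[0,-0.3,0.5,-0.93,0,0],[0,-0.35,0.5,-0.93,0,0],[0,-0.35,0.5,-0.93,0,0],[0,-0.3,0.5,-0.93,0,0],[0,-0.3,0.5,-0.93,0,0]],
  ],
  claw=50,
)

```text
clock: 7.53
eef_pos: [485.9, -30.1, 253.1]
tool_rot: [-1.302, 0.032, 0.056]
force: [0.4, 0.5, -0.3]
width: 50.0
```

```bash
python3 - <<'E'
from h import *
plan([(S(1,199,245),tool(SY))])
E
```

```text
t 7.53 pos [485.9 -30.1 253.1] F [ 0.4  0.5 -0.3] w 50.0 q [ 0.57  0.47 -0.55  1.86 -0.03  0.93  0.13]
[0.03, 0.25, 0.82, -0.38, -0.02, -0.04]
[0.03, 0.22, 0.83, -0.38, -0.02, -0.04]
[0.03, 0.2, 0.84, -0.38, -0.02, -0.04]
[0.03, 0.17, 0.84, -0.38, -0.02, -0.04]
[0.03, 0.14, 0.85, -0.38, -0.02, -0.04]
[0.03, 0.11, 0.85, -0.38, -0.02, -0.04]
[0.03, 0.08, 0.86, -0.38, -0.02, -0.04]
[0.03, 0.05, 0.86, -0.38, -0.02, -0.04]
--
```

>>> apply_moves(
  commands=[
    [[0.03,0.25,0.8,-0.38,-0.02,-0.04],[0.03,0.22,0.8,-0.38,-0.02,-0.04],[0.03,0.2,0.8,-0.38,-0.02,-0.04],[0.03,0.17,0.8,-0.38,-0.02,-0.04],[0.03,0.14,0.8,-0.38,-0.02,-0.04],[0.03,0.11,0.8,-0.38,-0.02,-0.04],[0.03,0.08,0.8,-0.38,-0.02,-0.04],[0,0,0.3,-0.2,0,0]],
  ],
)

```text
clock: 8.2
eef_pos: [466.8, 231.9, 240.7]
tool_rot: [-1.566, 0.007, 0.084]
force: [0.5, 0.5, -0.0]
width: 50.2
```

```bash
python3 - <<'E'
from h import *
plan([(S(1,199,225),tool(SY))])
d=cam('side');e=cam('top')
k=dict(fx=3,fy=3,interpolation=cv2.INTER_CUBIC)
a=cv2.resize(d['image'][100:250,220:353],None,**k);b=cv2.resize(e['image'][130:280,190:323],None,**k)
save({'image':np.hstack([a,b])},'g5.png')
E
```

```text
t 8.2 pos [466.8 231.9 240.7] F [ 0.5  0.5 -0. ] w 50.2 q [-0.21  0.46 -0.44  1.85  0.24  0.89 -0.67]
[0.34, 0.39, 0.29, -0.05, 0.23, -0.09]
--
```

View pics/g5.png

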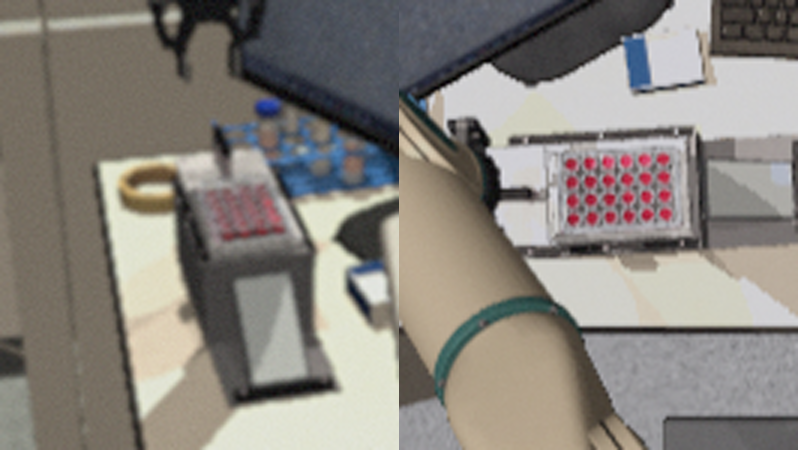

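>>> apply_moves(
  commands=[
    [[0.3,0.3,0.29,-0.05,0.23,-0.09],[0,0.4,0,0,0,0],[0,0,0,0,0,0]],
  ],
)

```text
clock: 8.55
eef_pos: [473.9, 242.9, 208.7]
tool_rot: [-1.574, 0.007, 0.071]
force: [-0.7, -0.2, -0.7]
width: 50.0
```

```bash
python3 - <<'E'
from h import *
plan([(S(1,199,134),tool(SY))])
E
```

```text
t 8.55 pos [473.9 242.9 208.7] F [-0.7 -0.2 -0.7] w 50.0 q [-0.25  0.52 -0.41  1.86  0.27  0.83 -0.73]
[0.05, 0.62, 0.02, 0.01, 0.02, -0.03]
[0.05, 0.62, 0.01, 0.01, 0.02, -0.03]
[0.05, 0.62, 0.01, 0.01, 0.02, -0.03]
--
```

>>> apply_moves(
  commands=[
    [[0.06,0.5,0.02,0,0.02,-0.03],[0.05,0.5,0.01,0,0.02,-0.03],[0.04,0.4,0.01,0,0.02,-0.03],[0,0.25,0,0,0,0],[0,0,0,0,0,0]],
  ],
)

```text
clock: 8.97
eef_pos: [476.9, 239.6, 139.0]
tool_rot: [-1.578, 0.006, 0.063]
force: [0.1, -0.1, -0.3]
width: 50.2
```

```bash
python3 - <<'E'
from h import *
plan([(S(1,199,134),tool(SY))])
E
```

```text
t 8.97 pos [476.9 239.6 139. ] F [ 0.1 -0.1 -0.3] w 50.2 q [-0.28  0.62 -0.36  1.92  0.34  0.67 -0.78]
[0.07, 0.12, 0.13, 0.08, -0.01, -0.07]
--
```

>>> apply_moves(
  commands=[
    [[0.07,0.1,0.13,0.08,0,-0.07],[0,0,0,0,0,0]],
  ],
)

```text
clock: 9.13
eef_pos: [479.3, 244.1, 134.9]
tool_rot: [-1.571, 0.0, 0.062]
force: [0.3, 0.1, 0.7]
width: 50.0
```

>>> apply_moves(
  commands=[
    [[0,0,0,0,0,0],[0,0,0,0,0,0],[0,0,0,0,0,0],[0,0,0,0,0,0],[0,0,0,0,0,0],[0,0,0,0,0,0],[0,0,0,0,0,0]],
  ],
  claw=4,
)

```text
clock: 9.72
eef_pos: [480.5, 244.6, 137.5]
tool_rot: [-1.569, -0.004, 0.062]
force: [-0.0, -0.3, -2.7]
width: 11.0
```

```bash
python3 - <<'E'
from h import *
s=readout.read_state(); p=s['eef_pos']
c,q=np.cos(SY),np.sin(SY); print('TCP in stand',(p[:2]-ST)@np.array([[c,-q],[q,c]]),p[2])
plan([(S(1,190,p[2]),tool(SY)),(S(0.5,120,p[2]),tool(SY))])
E
```

```text
TCP in stand [  2.35056685 198.69349927] 137.51655491085276
t 9.72 pos [480.5 244.6 137.5] F [-0.  -0.3 -2.7] w 11.0 q [-0.29  0.62 -0.36  1.92  0.34  0.66 -0.79]
[-0.03, 0.0, -0.22, -0.02, -0.02, 0.04]
--
[-0.01, 0.0, -0.88, 0.0, 0.0, 0.0]
[-0.01, 0.0, -0.88, 0.0, 0.0, 0.0]
--
```

>>> apply_moves(
  commands=[
    [[0,0.05,-0.1,0,0,0],[0,0.03,-0.2,0,0,0],[0,0.02,-0.2,0,0,0],[0,0.02,-0.25,0,0,0],[0,0.02,-0.25,0,0,0],[0,0.02,-0.2,0,0,0],[0,0.02,-0.1,0,0,0],[0,0,0,0,0,0]],
  ],
)

```text
clock: 10.38
eef_pos: [485.5, 209.5, 137.4]
tool_rot: [-1.542, -0.018, 0.07]
force: [-0.7, 0.8, 1.3]
width: 11.2
```

```bash
python3 - <<'E'
from h import *
s=readout.read_state(); p=s['eef_pos']
c,q=np.cos(SY),np.sin(SY); print('TCP in stand',(p[:2]-ST)@np.array([[c,-q],[q,c]]),p[2])
plan([(S(2,100,136.5),tool(SY))],vmax=12)
E
```

```text
TCP in stand [  5.13785364 163.35972655] 137.43297921948417
t 10.38 pos [485.5 209.5 137.4] F [-0.7  0.8  1.3] w 11.2 q [-0.19  0.6  -0.38  1.96  0.34  0.61 -0.72]
[-0.01, 0.0, -0.26, -0.06, 0.01, 0.03]
[-0.01, 0.0, -0.26, -0.06, 0.01, 0.03]
[-0.01, 0.0, -0.26, -0.06, 0.01, 0.03]
[-0.01, 0.0, -0.26, -0.06, 0.01, 0.03]
[-0.01, 0.0, -0.26, -0.06, 0.01, 0.03]
[-0.01, 0.0, -0.26, -0.06, 0.01, 0.03]
--
```

>>> apply_moves(
  commands=[
    [[-0.03,0,-0.2,-0.2,0.04,0.1],[-0.03,0,-0.25,-0.1,0.02,0.06],[-0.01,0,-0.25,-0.04,0,0.03],[0,0,-0.25,-0.04,0,0.02],[0,0,-0.25,-0.04,0,0.02],[0,0,-0.25,-0.04,0,0.02],[0,0,-0.15,-0.02,0,0],[0,0,0,0,0,0]],
  ],
)

```text
clock: 11.05
eef_pos: [488.6, 139.3, 137.1]
tool_rot: [-1.584, 0.003, 0.065]
force: [-0.8, 2.7, 0.9]
width: 10.9
```

```bash
python3 - <<'E'
from h import *
s=readout.read_state(); p=s['eef_pos']
c,q=np.cos(SY),np.sin(SY); print('TCP in stand',(p[:2]-ST)@np.array([[c,-q],[q,c]]),p[2],s['tool_rot'],s['torque'])
plan([(S(2,45,136.5),tool(SY))],vmax=12)
E
```

```text
TCP in stand [ 3.67489742 93.04476946] 137.12806760819808 [-1.58446573  0.00260318  0.06455402] [ 1.10044207 -0.00945794  0.14062559]
t 11.05 pos [488.6 139.3 137.1] F [-0.8  2.7  0.9] w 10.9 q [-0.1   0.59 -0.36  1.99  0.36  0.63 -0.63]
[-0.01, 0.01, -0.24, 0.03, 0.0, -0.01]
[-0.01, 0.01, -0.24, 0.03, 0.0, -0.01]
[-0.01, 0.01, -0.24, 0.03, 0.0, -0.01]
[-0.01, 0.0, -0.24, 0.03, 0.0, -0.01]
[-0.01, 0.0, -0.24, 0.03, 0.0, -0.01]
--
```

>>> apply_moves(
  commands=[
    [[-0.01,0.01,-0.15,0.06,0,0],[-0.01,0.01,-0.2,0.03,0,0],[-0.01,0.01,-0.2,0.03,0,0],[-0.01,0.01,-0.2,0.03,0,0],[0,0.01,-0.1,0,0,0],[0,0,0,0,0,0]],
  ],
)

```text
clock: 11.55
eef_pos: [491.1, 106.0, 137.3]
tool_rot: [-1.564, -0.004, 0.067]
force: [0.7, 3.7, 1.6]
width: 10.9
```

```bash
python3 - <<'E'
from h import *
s=readout.read_state(); p=s['eef_pos']
c,q=np.cos(SY),np.sin(SY); print('TCP in stand',(p[:2]-ST)@np.array([[c,-q],[q,c]]),p[2],s['tool_rot'],s['force'],s['torque'])
e=cam('top');d=cam('side');k=dict(fx=5,fy=5,interpolation=cv2.INTER_CUBIC)
b=cv2.resize(e['image'][160:230,225:335],None,**k); save({'image':b},'g6.png')
# predicted stand edge ends at carrier-top height and strip tops
pr=lambda P:((proj(e,P)-[225,160])*5).round().tolist()
print('edge strips',pr([S(66,0,115),S(-66,0,115)]),'line target z118',pr([S(50,0,118),S(-50,0,118)]),'end target',pr([S(50,-150,118),S(-50,-150,118)]))
E
```

```text
TCP in stand [ 4.1144258  59.63977274] 137.34585398431355 [-1.56379194 -0.00372248  0.06697943] [0.71236602 3.71915404 1.57090724] [ 0.87272027 -0.06668828 -0.01770574]
edge strips [[319.0, 57.0], [331.0, 264.0]] line target z118 [[320.0, 82.0], [329.0, 239.0]] end target [[556.0, 67.0], [566.0, 224.0]]
```

View pics/g6.png

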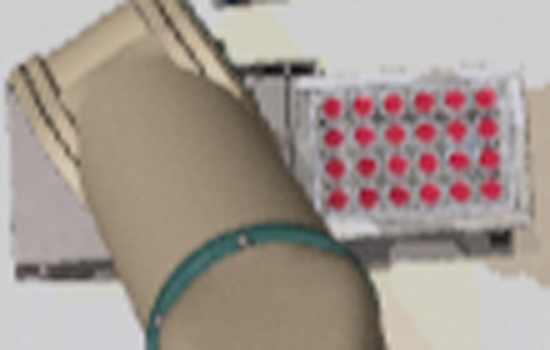

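>>> apply_moves(
  commands=[
    [[-0.02,0.01,-0.12,0,0,0],[-0.01,0.01,-0.15,0,0,0],[-0.01,0.01,-0.12,0,0,0],[0,0.01,-0.07,0,0,0],[0,0.01,0,0,0,0],[0,0,0,0,0,0]],
  ],
)

```text
clock: 12.15
eef_pos: [492.2, 93.3, 137.6]
tool_rot: [-1.557, -0.01, 0.073]
force: [-0.3, 2.6, 3.1]
width: 10.7
```

```bash
cat > look.py <<'E'
from h import *
import sys
s=readout.read_state(); p=s['eef_pos']
c,q=np.cos(SY),np.sin(SY); print('TCP in stand',(p[:2]-ST)@np.array([[c,-q],[q,c]]),p[2],s['tool_rot'],s['force'],s['torque'])
e=cam('top');d=cam('side')
b=cv2.resize(e['image'][165:228,268:345],None,fx=5,fy=5,interpolation=cv2.INTER_CUBIC)
a=cv2.resize(d['image'][155:240,260:338],None,fx=5,fy=5,interpolation=cv2.INTER_CUBIC)
h=max(a.shape[0],b.shape[0]); pad=lambda m:np.pad(m,((0,h-len(m)),(0,0),(0,0)))
save({'image':np.hstack([pad(a),pad(b)])},sys.argv[1])
pr=lambda P:((proj(e,P)-[268,165])*5+[390,0]).round().tolist(); ps=lambda P:((proj(d,P)-[260,155])*5).round().tolist()
print('top: strips',pr([S(66,0,115),S(-66,0,115)]),'line',pr([S(50,0,118),S(-50,0,118)]),'end',pr([S(52,-150,118),S(-52,-150,118)]))
for z in(110,118): print('side end z',z,ps([S(52,-150,z),S(-52,-150,z)]))
E
python3 look.py g7.png
```

```text
TCP in stand [ 4.36114582 46.98451219] 137.57368072030613 [-1.5567164  -0.00952512  0.07263913] [-0.34939985  2.55714562  3.12350871] [ 0.6682394  -0.03987449  0.00624527]
top: strips [[494.0, 32.0], [506.0, 239.0]] line [[495.0, 57.0], [504.0, 214.0]] end [[731.0, 39.0], [741.0, 202.0]]
side end z 110 [[365.0, 263.0], [199.0, 286.0]]
side end z 118 [[365.0, 252.0], [199.0, 275.0]]
```

View pics/g7.png

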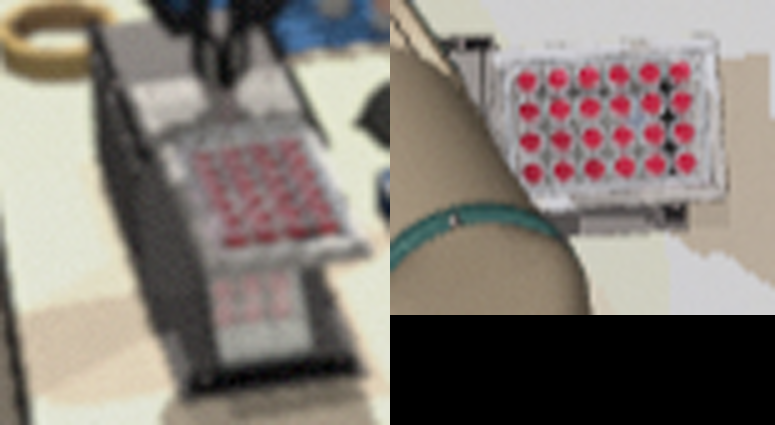

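>>> apply_moves(
  commands=[
    [[-0.02,0.01,-0.09,-0.05,0,0.04],[-0.02,0.01,-0.09,-0.05,0,0.02],[0,0.01,-0.04,-0.03,0,0],[0,0,0,0,0,0],[0,0,0,0,0,0]],
  ],
)

```text
clock: 12.67
eef_pos: [492.2, 88.7, 137.3]
tool_rot: [-1.563, -0.008, 0.076]
force: [0.5, 2.9, 3.9]
width: 10.5
```

```bash
cat > prof.py <<'E'
from h import *
s=readout.read_state(); p=s['eef_pos']
c,q=np.cos(SY),np.sin(SY); print(s['clock'],'TCP in stand',(p[:2]-ST)@np.array([[c,-q],[q,c]]),p[2],s['tool_rot'],s['force'],s['qd'].round(3))
I=np.mean([cv2.cvtColor(cam('top')['image'],cv2.COLOR_RGB2GRAY).astype(np.float32) for _ in range(4)],0).astype(np.float32); e=cam('top')
def pf(xs,ys,z):
    uv=np.array([[proj(e,S(x,y,z))[0] for y in ys] for x in xs],np.float32)
    return cv2.remap(I,uv[...,0].copy(),uv[...,1].copy(),cv2.INTER_LINEAR).mean(0).round().astype(int)
ys=np.arange(16,-18,-2)
print(ys);print('line',pf([30,34,38,42],ys,118));print('strip',pf([58,60,62],ys,115))
ye=np.arange(-130,-168,-2);print(ye);print('end',pf(range(-36,40,4),ye,118))
E
python3 prof.py
```

```text
12.6667 TCP in stand [ 4.07457892 42.35520426] 137.2854606578314 [-1.56342841 -0.00770642  0.076413  ] [0.54136151 2.9347785  3.90881001] [-0.002 -0.     0.001 -0.     0.002  0.004  0.001]
[ 16  14  12  10   8   6   4   2   0  -2  -4  -6  -8 -10 -12 -14 -16]
line [139 147 147 144 132 117 114 136 149 158 158 160 170 162 148 155 142]
strip [ 41  43  47  49  52  62  99 131 163 186 200 203 205 206 205 205 205]
[-130 -132 -134 -136 -138 -140 -142 -144 -146 -148 -150 -152 -154 -156
 -158 -160 -162 -164 -166]
end [169 168 168 169 183 187 179 157 159 171 172 173 173 173 173 173 173 173
 173]
```

```bash
cat >> prof.py <<'E'
ye=np.arange(-108,-130,-2);print(ye);print('foot',pf([-60,-61,-62],ye,4)); ye=np.arange(-90,-124,-2);print(ye);print('ledge',pf([-52,-53,-54],ye,13))
a=cv2.cvtColor(cv2.imread('pics/top0.png'),cv2.COLOR_BGR2GRAY).astype(np.float32); I=a
print('initial image'); ye=np.arange(-108,-130,-2)
print(ye);print('foot',pf([-60,-40,-20,0,20,40,60],ye,4));ye=np.arange(-90,-124,-2);print(ye);print('ledge',pf(range(-50,51,5),ye,13))
ys=np.arange(16,-18,-2);print(ys);print('strips',pf([58,60,62],ys,115),pf([-58,-60,-62],ys,115))
ys=np.arange(216,186,-2);print(ys);print('strips back',pf([58,60,62],ys,115),pf([-58,-60,-62],ys,115))
E
python3 prof.py | tail -18
```

```text
-158 -160 -162 -164 -166]
end [169 168 168 169 183 187 179 157 159 171 172 173 173 173 173 173 173 173
 173]
[-108 -110 -112 -114 -116 -118 -120 -122 -124 -126 -128]
foot [135 135 136 138 154 170 170 169 169 168 168]
[ -90  -92  -94  -96  -98 -100 -102 -104 -106 -108 -110 -112 -114 -116
 -118 -120 -122]
ledge [120 113 102  99  95  72  57  56  55  54  57  70 101 130 159 160 160]
initial image
[-108 -110 -112 -114 -116 -118 -120 -122 -124 -126 -128]
foot [ 98  96  97 113 148 186 204 207 207 207 207]
[ -90  -92  -94  -96  -98 -100 -102 -104 -106 -108 -110 -112 -114 -116
 -118 -120 -122]
ledge [157 157 156 152 129  94  77  73  75  76  71  74  97 140 183 204 207]
[ 16  14  12  10   8   6   4   2   0  -2  -4  -6  -8 -10 -12 -14 -16]
strips [ 73  73  73  73  79  95 148 162 157 183 200 205 207 207 207 207 206] [ 74  76  79  81  92 111 146 106  50  55  72  99 110 115 115 115 115]
[216 214 212 210 208 206 204 202 200 198 196 194 192 190 188]
strips back [200 201 201 201 202 199 195 165 133  98  89  87  88  90  91] [206 206 206 206 206 207 204 181 132 115 110 119 120 118 116]
```

>>> apply_moves(
  commands=[
    [[-0.02,0,-0.08,-0.05,0.05,0.04],[-0.01,0,-0.07,-0.03,0.05,0.02],[0,0,0,0,0,0],[0,0,0,0,0,0]],
  ],
)

```text
clock: 13.5
eef_pos: [491.7, 83.4, 137.2]
tool_rot: [-1.569, -0.003, 0.068]
force: [-1.1, 3.3, 5.0]
width: 10.8
```

```bash
python3 prof.py | head -8
```

```text
13.5 TCP in stand [ 3.25953478 37.08520625] 137.16365473447354 [-1.56905438 -0.00319054  0.06842841] [-1.05940873  3.32490058  5.00895382] [ 0.002 -0.    -0.     0.    -0.001  0.001  0.   ]
[ 16  14  12  10   8   6   4   2   0  -2  -4  -6  -8 -10 -12 -14 -16]
line [ 88 111 135 148 147 147 144 114 114 142 138 136 147 150 155 174 166]
strip [ 48  43  40  39  43  55  94 125 156 182 196 198 200 200 201 203 205]
[-130 -132 -134 -136 -138 -140 -142 -144 -146 -148 -150 -152 -154 -156
 -158 -160 -162 -164 -166]
end [136 152 166 170 170 164 169 185 186 174 157 164 173 173 173 173 173 173
 173]
```

>>> apply_moves(
  commands=[
    [[0,0,0,0,0,0],[0,0,0,0,0,0],[0,0,0,0,0,0],[0,0,0,0,0,0]],
  ],
)

```text
clock: 14.08
eef_pos: [491.7, 83.4, 137.2]
tool_rot: [-1.569, -0.003, 0.069]
force: [-0.4, 3.5, 3.5]
width: 10.7
```

```bash
cat >> prof.py <<'E'
ys=np.arange(172,144,-2);print('init',ys);print(pf([-42,-38,-34,34,38,42],ys,118))
E
python3 prof.py > o; head -8 o; tail -2 o; python3 look.py g8.png
```

```text
14.0833 TCP in stand [ 3.24214249 37.09162263] 137.16578979441923 [-1.5691481  -0.00321217  0.06850549] [-0.41092396  3.54002743  3.50112967] [-0.     0.    -0.    -0.     0.    -0.001 -0.002]
[ 16  14  12  10   8   6   4   2   0  -2  -4  -6  -8 -10 -12 -14 -16]
line [ 89 111 135 148 147 147 144 113 113 142 137 135 147 150 155 172 165]
strip [ 48  44  40  39  44  56  94 125 156 182 197 198 199 200 200 202 205]
[-130 -132 -134 -136 -138 -140 -142 -144 -146 -148 -150 -152 -154 -156
 -158 -160 -162 -164 -166]
end [136 152 166 170 169 164 169 185 186 174 157 164 172 173 173 173 173 173
 173]
init [172 170 168 166 164 162 160 158 156 154 152 150 148 146]
[207 207 207 203 188 181 181 188 192 197 189 178 174 167]
TCP in stand [ 3.2118688  37.07959332] 137.15370916927506 [-1.5691687  -0.00314295  0.06849078] [0.1649628  3.85915485 2.91607779] [ 0.87418689 -0.06935097  0.05730241]
top: strips [[494.0, 32.0], [506.0, 239.0]] line [[495.0, 57.0], [504.0, 214.0]] end [[731.0, 39.0], [741.0, 202.0]]
side end z 110 [[365.0, 263.0], [199.0, 286.0]]
side end z 118 [[365.0, 252.0], [199.0, 275.0]]
```

View pics/g8.png

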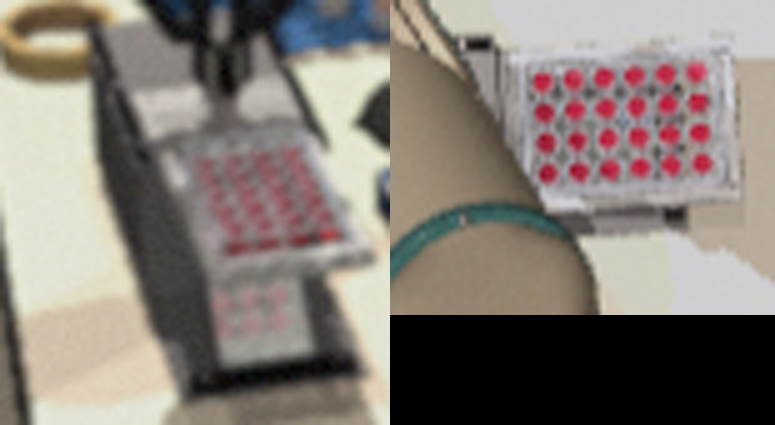

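```bash
python3 -c "
from h import *
print(finish_job())"
```

```text
the job is handed in; nothing more can be done
None
```

The job is handed in. The mirror leans on the stand and is let go, and the gripper still holds the carrier by its handle, slid out to the line. `finish_job` reports no verdict, so this rests on my own checks.

- **Mirror:** after release, its corners in the top view were within about 2–5 px (in a 3× crop, roughly 1–5 mm) of where they should be for the nominal 40° lean. It still looked the same in the last pictures.
- **Line:** the camera puts it about 0.5 mm past the stand's edge, give or take 2 mm. The arm's own position, measured from the handle, suggests up to about 2.5 mm past. The two disagree slightly, but both are within the 5 mm limit.
- **Carrier:** the arm was still and the fingers were closed on the bar at 10.7 mm opening. The tool's tilt and height match what they were when I gripped the handle, and it is pressing down with about 3 N. The well plate looks seated.
- **Not measured directly:** the carrier's own tilt is inferred from the tool. The bystanders in view looked unmoved, but I did not measure them again.

It took about 14.5 s of the 61 s allowed, and I viewed 12 pictures.

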